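# Sort stray stationery back into the drawer organiser trays

### The job

Three bamboo drawer trays are out on the desk, each already holding one thing of its kind. Sort the four strays back: lay the yellow highlighter and the black marker in the two empty lanes of the long tray with the green highlighter, one to a lane and along it; the big binder clip in the empty pocket of the tray with the small clip; and the eraser in the empty pocket of the tray with the pencil sharpener. Everything ends lying on its tray's floor, let go, and what was already in the trays stays where it is.

Things in the scene. Friction and masses are not known exactly. Their poses are not given: they have to be found in the camera images.
- highlighter_yellow: Loose stray: yellow highlighter, 15 wide x 120 long x 14 mm high (solid to 12 mm), lying on the desk. Origin: centre of its underside; its length lies along its y, its width along x (the grip), z up.
- marker_black: Loose stray: fat black marker, 19 wide x 135 long x 20 mm high, lying on the desk. Origin: centre of its underside; its length lies along its y, its width along x (the grip), z up.
- binder_clip_a: Loose stray: the bigger black binder clip, body 20 (x) x 32 (y) mm at its foot and 16 mm high, its two wire handles pointing up to 36 mm. Origin: centre of its underside; grip it across x.
- eraser: Loose stray: white eraser in a blue sleeve, 23 wide x 56 long x 13 mm high. Origin: centre of its underside; its length lies along its y, its width along x (the grip), z up.
- pen_tray: Fixed long bamboo tray, 134 (x) x 172 (y) mm: three lanes along y, each 40 wide x 164 mm long, centred at x = -43, 0, +43 mm. Green highlighter in the +43 lane, others empty. Walls 4 mm; heights above underside: floor 4, rib between lanes 10, rim 22 mm, middle 70 mm of the +x and -x walls scooped to 10 mm for fingers. Underside 3.5 mm over desk; origin at its centre, z up.
- clip_tray: Fixed small bamboo tray that holds the small binder clip, 111 (x) x 90 (y) mm: two pockets 50 (x) x 82 (y) mm centred at x = -26.5 and +26.5 mm. Small clip in the -26.5 one; the other is empty. Walls 4 mm; heights above underside: floor 4, rib between them 10, rim 22 mm, middle 46 mm of the +x and -x walls scooped to 10 mm for fingers. Underside 3.5 mm over desk; origin at its centre, z up.
- eraser_tray: Fixed small bamboo tray that holds the sharpener, 111 (x) x 90 (y) mm: two pockets 50 (x) x 82 (y) mm centred at x = -26.5 and +26.5 mm. Sharpener in the +26.5 one; the other is empty. Walls 4 mm; heights above underside: floor 4, rib between them 10, rim 22 mm, middle 46 mm of the +x and -x walls scooped to 10 mm for fingers. Underside 3.5 mm over desk; origin at its centre, z up.
- highlighter_green: Loose, already in place in the pen tray: green highlighter, 15 x 120 x 14 mm. To be left alone. Origin: centre of its underside; its length lies along its y, its width along x (the grip), z up.
- binder_clip_b: Loose, already in place in the clip tray: the smaller black binder clip, body 16 (x) x 26 (y) x 12 mm high, wire handles up to 29 mm. To be left alone. Origin: centre of its underside.
- sharpener: Loose, already in place in the eraser tray: small metal wedge pencil sharpener, 16 (x) x 25 (y) x 12 mm high. To be left alone. Origin: centre of its underside.
There are look-alikes about, which are no part of the job. Leave any orange look-alike of the binder_clip_a alone.

How it is judged:
By the outcome, as a careful person would: the job done as asked, in the order asked, and still so for the second after the job is handed in, with the robot touching nothing.
It also fails if it takes over 101 s, if anything falls off the work surface, if the arm or the gripper's body presses on something with over 40 N, if the wrist force passes 120 N, or if a joint passes its speed limit or range.

### The arm

A 6-joint arm with a two-finger parallel gripper is mounted at the origin on a cart in front of the work surface, level with it; the furniture and walls round the work are solid. World frame = base frame: x ahead of the robot, y to its left, z up, the work surface at z = 0. Lengths are in m, angles in rad, forces in N, time in s.
With the tool pointing down it reaches from about 0.275 to 0.85 m from the base axis. Payload 19 kg.
Tool frame: the origin (TCP) lies on the centre line of the jaws, within the pads' length; the fingertips stand 19 mm ahead of it and the grasp point (between the pads) is the TCP; z points along the fingers, y is the line along which they close (so a half turn about z gives the same grasp; the last joint's range is limited). The gripper opens to 85 mm and grips with 20 to 120 N. Pads are 22 mm wide; open, the fingers measure 114 mm over their backs; the gripper's body (76 mm by 85 mm) begins 54 mm behind the grasp point. The pads swing forward as they close: fully open they stand 13 mm farther back than shut.
Start: joints at [-1.4, 0.15, 1.437, -0, 1.554, -0.134], TCP at [0.173, -0.548, 0.25] pointing down, gripper open.
Joint ranges: [-2.8, 2.8], [-0.68, 2.1], [0.12, 2.68], [-1.39, 4.53], [0.16, 2.79], [-2.81, 2.81]. Speed limits (rad/s): [1.89, 1.89, 2.22, 3.01, 3.01, 3.01].

### API

Orientations are given as a rotation vector (axis times angle).
In Python, from rig import telemetry, get_image, camera_info, r gives the robot as it stands.
- The arm moves only by the shell command python3 -m pendant 'ROWS' [OPENING] [FORCE]. ROWS is JSON, one flat list of numbers, 4 for each row, row after row: the shift along the world's x, y, z in units of 25 mm (1.0 is 25 mm), then the turn about the world's z in rad. A call has 1 to 12 rows; each row shifts and turns the commanded pose from where the row before left it; what a row does not reach is not made up. A row lasts 1/12 s, in which the tool goes at most 41.7 mm and 7.16 degrees, less where a joint would pass 70% of its speed; a pose out of reach is approached as far as the arm can. A call is refused whole if a number of a shift passes 1 or a number of a turn 0.125, either way. A call with a gripper value outside its range is refused whole. OPENING is the finger opening in mm, from 0 to 85.4, set as the call begins (- or left out, the last holds). The fingers move at their own pace and stop on an object; FORCE is the grip in N (left out, the last holds). Time passes only in rows, so rows that do not move let the fingers close. It gives the time, the measured TCP pose, the force, the opening and the grip force at its end, in the units of the state.
- telemetry.sense(): the state, without advancing time (a new reading comes with each control period).
- get_image(name): name is "scene" or "top"; returns (picture, depth): 480x640x3 uint8, blue, green, red; 480x640 float32, m along the optical axis (not along the pixel's ray), 0 where there is no reading.
- camera_info(name): a dict with "vertical_fov" (degrees; the focal length in pixels is half the picture's height over the tangent of half this angle, whatever the lens; pixels are square), "cx", "cy" (the principal point, pixels), "k1" (the pictures are not rectified: a ray, as slopes to the right and down, at radius r is drawn at 1 + k1 r^2 times it, then the intrinsics apply), "world_from_camera" (4x4, takes a point from camera to world coordinates). Camera axes: x right, y up, looking along -z (the intrinsics and any distortion apply to the point x, -y, -z); pixel columns grow to the right and rows downward; lengths in m; the calibration is good to about 2 mm. A picture is of the moment at which its call begins. camera_info takes no time and is no camera call.
- r.close_job(): hands the job in; it is judged then, once.
The state is a dict: "t": time; "joints": joint angles; "qd": joint speeds; "joint_efforts": joint torques, N m; "tool_pos": TCP position; "tool_rot": TCP orientation; "ft_force": force on the tool from outside, world axes, zero at the start; "wrist_torque": the same for the moment, N m; "width": opening from 0.0 (shut) to 1.0 (fully open); "gripper_force": force on a finger pad.
Only numpy, scipy, OpenCV 4.12 (cv2) and the standard library are available. Lean on these libraries where they do the work, as an engineer would, in place of code of your own. Each camera call takes 0.05 s, during which the arm holds its last target. There are 200 camera calls.

## Working session

There is one attempt and no reset: what is moved stays moved. The work goes in short steps, Python scripts to look and compute and a shell command to move; the robot and the scene stay as the last step left them, time stands still between calls to the robot, and variables do not carry over. Pictures are saved under pics/ and viewed, at most 14 in all, crops included, and the job is handed in when it is done.

```bash
mkdir -p pics; ls; python3 - <<'E'
from rig import telemetry, get_image, camera_info, r
import cv2, numpy as np
for n in("scene","top"):
    p,d=get_image(n); cv2.imwrite(f"pics/{n}0.png",p); np.save(f"pics/{n}0.npy",d)
    print(n,camera_info(n), (d>0).mean())
print(telemetry.sense())
E
```

```text
pics
scene {'vertical_fov': 47.25607564581228, 'cx': 320.15001875834594, 'cy': 236.97844470290747, 'k1': -0.14757244424452307, 'world_from_camera': array([[-0.60469418,  0.49426864, -0.62453459, -0.15341114],
       [-0.79626335, -0.35784758,  0.48775997,  0.49524629],
       [ 0.01759627,  0.79223962,  0.60995635,  0.70010461],
       [ 0.        ,  0.        ,  0.        ,  1.        ]])} 0.9958951822916666
top {'vertical_fov': 49.75422947282788, 'cx': 332.0653357529227, 'cy': 245.62357033916436, 'k1': 0.027523967708383102, 'world_from_camera': array([[ 1.90946391e-02,  9.84159278e-01, -1.76255243e-01,
         3.22053603e-01],
       [-9.99816282e-01,  1.90904178e-02, -1.71977480e-03,
        -7.17960644e-04],
       [ 1.67225390e-03,  1.76255700e-01,  9.84342995e-01,
         1.07272076e+00],
       [ 0.00000000e+00,  0.00000000e+00,  0.00000000e+00,
         1.00000000e+00]])} 0.99625
{'t': 0.1, 'joints': array([-1.39999587e+00,  1.50922377e-01,  1.43792948e+00,  2.08491891e-05,
        1.55380877e+00, -1.34000781e-01]), 'qd': array([-0.00024653, -0.00098085, -0.00083612,  0.00024281, -0.0002916 ,
       -0.0001333 ]), 'joint_efforts': array([ 3.63371655e-03, -7.14384484e+01, -5.71797001e+01, -1.71340903e-04,
        7.17583724e-03, -2.16356699e-05]), 'tool_pos': array([ 0.1725131 , -0.54830781,  0.24976224]), 'tool_rot': array([-3.10412427e+00, -4.76766734e-01, -1.87345418e-06]), 'ft_force': array([ 0.42616633, -0.08795107,  0.23053531]), 'wrist_torque': array([-0.03310175,  0.03683639,  0.02046907]), 'gripper_force': 0.0, 'width': 0.9996111861499818}
```

View pics/top0.png

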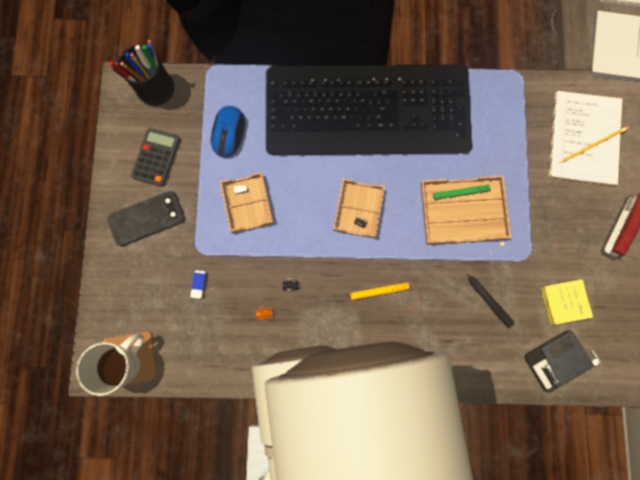

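View pics/scene0.png

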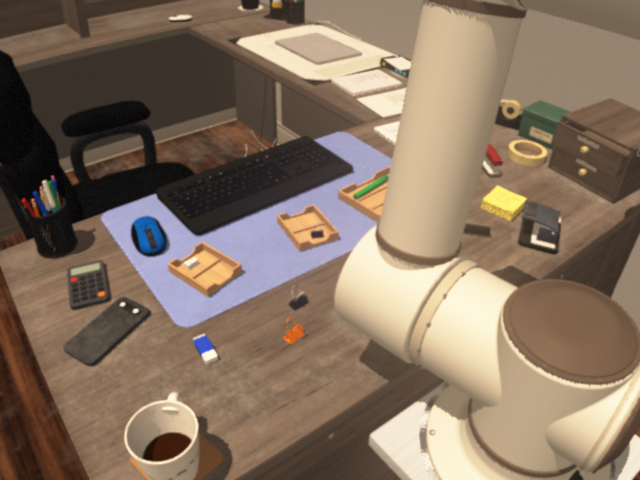

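The top view has +x up and −y right. The sharpener tray is at (246,203), the clip tray at (360,208) and the pen tray at (466,211) with green in its upper lane. The strays are the eraser (199,285), black clip (290,285), yellow highlighter (380,291) and marker (490,300); the orange decoy clip is at (265,314). The scene view shows the left side clearly, but the arm hides yellow and the marker.

```bash
cat > h.py <<'E'
import cv2, numpy as np
from rig import telemetry, get_image, camera_info
def K(ci):
    f=240/np.tan(np.radians(ci['vertical_fov']/2)); return np.array([[f,0,ci['cx']],[0,f,ci['cy']],[0,0,1]])
def rays(ci,uv):
    s=cv2.undistortPointsIter(np.float64(uv).reshape(-1,1,2),K(ci),np.array([ci['k1'],0,0,0.]),None,None,(3,40,1e-9)).reshape(-1,2)
    T=ci['world_from_camera']; return T[:3,3],np.c_[s[:,0],-s[:,1],-np.ones(len(s))]@T[:3,:3].T
def plane(ci,uv,z):
    o,d=rays(ci,uv); return o+d*((z-o[2])/d[:,2])[:,None]
def cloud(ci,dep):
    v,u=np.mgrid[:480,:640]; o,d=rays(ci,np.c_[u.ravel(),v.ravel()])
    return (o+d*dep.reshape(-1,1)).reshape(480,640,3)
def tri(c1,uv1,c2,uv2):
    o1,d1=rays(c1,[uv1]);o2,d2=rays(c2,[uv2]);d1,d2=d1[0],d2[0]
    s=np.linalg.lstsq(np.c_[d1,-d2],o2-o1,rcond=None)[0]; a,b=o1+s[0]*d1,o2+s[1]*d2
    return (a+b)/2,np.linalg.norm(a-b)
def rect(xy):  # centre mm, long-axis angle rad, sizes mm
    (c,s,a)=cv2.minAreaRect(np.float32(xy*1000)); 
    if s[0]<s[1]: s,a=s[::-1],a+90
    return np.round(c,1),round((np.radians(a)+np.pi/2)%np.pi-np.pi/2,3),np.round(s,1)
def blob(m,win):
    x0,y0,x1,y1=win; w=np.zeros_like(m); w[y0:y1,x0:x1]=m[y0:y1,x0:x1]
    n,l,st,c=cv2.connectedComponentsWithStats(w); 
    i=1+st[1:,4].argmax(); return l==i
E
python3 - <<'E'
from h import *
ci=camera_info("top"); p=cv2.imread("pics/top0.png"); P=cloud(ci,np.load("pics/top0.npy"))
Z=P[...,2]*1000
print("desk",np.percentile(Z[270:280,320:450],[5,50,95]),"mat",np.percentile(Z[210:230,290:320],[5,50,95]))
hsv=cv2.cvtColor(p,cv2.COLOR_BGR2HSV);H,S,V=cv2.split(hsv)
def go(n,m,win,h):
    b=blob(m.astype(np.uint8),win); v,u=np.nonzero(b); 
    print(n,b.sum(),"px",u.mean().round(1),v.mean().round(1),"depthZ",np.percentile(Z[b],[10,50,90]).round(1),"plane",*rect(plane(ci,np.c_[u,v],h)[:,:2]),"mean",plane(ci,[[u.mean(),v.mean()]],h)[0].round(4))
go("yellow",(H>15)&(H<35)&(S>150)&(V>120),(340,270,420,310),.010)
go("marker",(V<60),(455,265,530,340),.012)
go("clip",(V<60),(275,272,305,298),.010)
go("eraser",((H>105)&(H<130)&(S>140))|((S<50)&(V>150)),(180,262,215,305),.010)
go("green",(H>40)&(H<85)&(S>120),(420,175,510,210),.015)
for n,win in(("etray",(215,165,280,240)),("ctray",(325,170,390,245)),("ptray",(415,165,515,250))):
    b=blob(((H<25)&(S>60)&(V>90)).astype(np.uint8),win); v,u=np.nonzero(b)
    print(n,*rect(plane(ci,np.c_[u,v],.0255)[:,:2]),"rimZ",np.percentile(Z[b],[5,50,95]).round(1))
E
```

```text
desk [-2.86919582  0.43309886  3.94486761] mat [-0.10604194  2.9949143   6.37042429]
yellow 483 px 379.3 290.7 depthZ [ 1.9 12.2 15.3] plane [420.4 -98.2] -1.366 [124.4  16.5] mean [ 0.4203 -0.0977  0.01  ]
marker 244 px 496.2 309.0 depthZ [14.6 18.7 22.1] plane [ 402.5 -323.2] 0.705 [120.4  14.7] mean [ 0.3876 -0.3349  0.012 ]
clip 63 px 291.4 284.8 depthZ [ 0.9 11.7 16.8] plane [428.4  85. ] -1.552 [26.9 12.4] mean [0.4288 0.0832 0.01  ]
eraser 235 px 197.5 285.0 depthZ [10.7 12.7 15.4] plane [424.1 275.7] -0.134 [47.6 23.4] mean [0.425  0.2757 0.01  ]
green 325 px 461.3 191.5 depthZ [17.6 20.6 23.3] plane [ 632.9 -270. ] -1.393 [119.2  12.9] mean [ 0.6329 -0.2697  0.015 ]
etray [598.4 181.5] 0.258 [115.   91.4] rimZ [ 5.3  9.1 26.2]
ctray [590.8 -53.4] -0.166 [113.9  90.4] rimZ [ 5.2  9.1 26.5]
ptray [ 591.8 -273.8] -1.491 [174.3 136.5] rimZ [ 5.2  9.  25.7]
```

```bash
python3 - <<'E'
import cv2
p=cv2.imread("pics/top0.png")
cv2.imwrite("pics/c1.png",cv2.resize(p[165:335,180:530],None,fx=2.28,fy=2.28,interpolation=cv2.INTER_CUBIC))
E
```

```text
(no output)
```

View pics/c1.png

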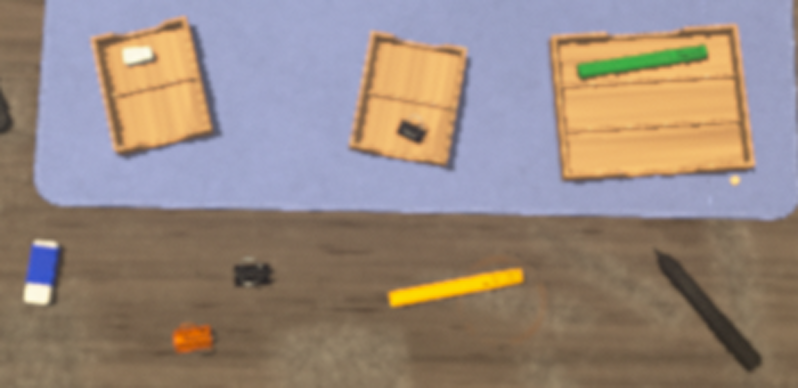

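The crop shows each tray's empty places clearly: the lower two pen lanes, the upper clip pocket and the lower eraser pocket. Next I'll hover over the yellow highlighter, which should also uncover the scene view.

```bash
R="0.55,1,-0.2,0.12"; python3 -m pendant '[0.55,1,-0.2,0.12,0.55,1,-0.2,0.12,0.55,1,-0.2,0.12,0.55,1,-0.2,0.12,0.55,1,-0.2,0.12,0.55,1,-0.2,0.12,0.55,1,-0.2,0.12,0.55,1,-0.2,0.12,0.55,1,-0.2,0.12,0.55,1,-0.2,0.12,0.55,1,-0.2,0.12,0.55,1,-0.2,0.12]' 50 40
python3 -m pendant '[0.55,1,-0.45,0.005,0.55,1,-0.45,0.005,0.55,1,-0.45,0.005,0.55,1,-0.45,0.005,0.55,1,-0.45,0.005,0.55,1,-0.45,0.005,0,0,0,0]'
python3 - <<'E'
from h import *
for n in("scene","top"):
    p,d=get_image(n); cv2.imwrite(f"pics/{n}1.png",p); np.save(f"pics/{n}1.npy",d)
E
```

```text
t: 1.1
tool_pos: [0.3378, -0.2471, 0.1899]
tool_rot: [-2.013, -2.412, 0.0]
ft_force: [-0.2, -0.8, -0.2]
width: 0.583
gripper_force: 0.0
t: 1.68
tool_pos: [0.4205, -0.0948, 0.1207]
tool_rot: [-1.978, -2.437, -0.0]
ft_force: [-1.1, -0.5, 0.1]
width: 0.584
gripper_force: 0.0
```

View pics/scene1.png

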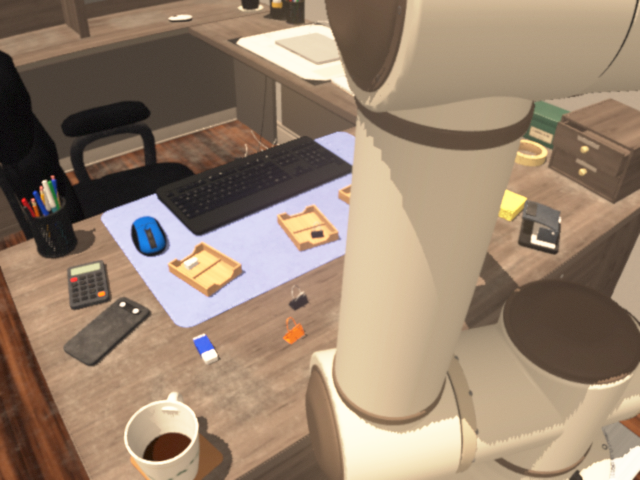

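The arm still hides yellow and the pen tray here, but clip (298,298), eraser (205,348) and the two small trays are clear. I'll triangulate those and refine the black items and tray rims.

```bash
python3 - <<'E'
from h import *
T,Sc=camera_info("top"),camera_info("scene")
t=cv2.imread("pics/top0.png"); s=cv2.imread("pics/scene1.png")
Zt=np.mean([cv2.medianBlur(np.load("pics/top0.npy"),3)],0); Pt=cloud(T,Zt); Z=Pt[...,2]*1000
Ps=cloud(Sc,cv2.medianBlur(np.load("pics/scene1.npy"),3))
ht,hs=[cv2.split(cv2.cvtColor(x,cv2.COLOR_BGR2HSV)) for x in(t,s)]
def cen(b): v,u=np.nonzero(b); return np.array([u.mean(),v.mean()])
blue=lambda h:((h[0]>105)&(h[0]<130)&(h[1]>170)).astype(np.uint8)
a,b=cen(blob(blue(ht),(180,262,215,305))),cen(blob(blue(hs),(185,325,225,370)))
print("eraser sleeve tri",a,b,*tri(T,a,Sc,b))
for th in(45,60,75):
    bt=blob((ht[2]<th).astype(np.uint8),(275,272,305,298));bs=blob((hs[2]<th).astype(np.uint8),(280,280,315,312))
    a,b=cen(bt),cen(bs); print("clip",th,bt.sum(),bs.sum(),a.round(1),b.round(1),*tri(T,a,Sc,b)); v,u=np.nonzero(bt);print(rect(plane(T,np.c_[u,v],.01)[:,:2]))
q=Ps[285:312,285:315].reshape(-1,3); q=q[(q[:,2]>.006)&(q[:,2]<.045)&(abs(q[:,0]-.43)<.03)]
print("clip scene depth", len(q),np.percentile(q,[5,50,95],axis=0).round(4))
for th in(60,75,85):
    bm=blob((ht[2]<th).astype(np.uint8),(455,265,530,340)); v,u=np.nonzero(bm); print("marker",th,bm.sum(),*rect(plane(T,np.c_[u,v],.012)[:,:2]),np.percentile(Z[bm],[50,90]))
for n,win in(("etray",(215,165,280,240)),("ctray",(325,170,390,245)),("ptray",(415,165,515,250))):
    wood=((ht[0]<25)&(ht[1]>60)&(ht[2]>90))
    m=blob((wood&(Z>16.5)).astype(np.uint8)|0,win); m=np.zeros_like(m); x0,y0,x1,y1=win; m[y0:y1,x0:x1]=(wood&(Z>17))[y0:y1,x0:x1]
    print(n,m.sum(),*rect(Pt[m][:,:2]))
    v,u=np.nonzero(blob(wood.astype(np.uint8),win)); ap=cv2.approxPolyDP(cv2.convexHull(np.c_[u,v].astype(np.int32)),5,True).reshape(-1,2)
    print(plane(T,ap,.0255)[:,:2].round(4).tolist(), ap.tolist())
    c=Ps.reshape(-1,3); w=(((hs[0]<25)&(hs[1]>60)&(hs[2]>90))).ravel(); o=Pt[m][:,:2].mean(0)
    c=c[w&(np.linalg.norm(c[:,:2]-o,axis=1)<.09)]; print(" scene z pct",len(c),np.percentile(c[:,2],[5,50,95]).round(4) if len(c) else "")
    c=c[c[:,2]>.017]; print(rect(c[:,:2]) if len(c)>9 else "")
print(telemetry.sense()["tool_pos"])
E
```

```text
eraser sleeve tri [198.24576271 281.1779661 ] [202.76595745 344.73758865] [0.43364187 0.27596639 0.0097851 ] 0.002758474036650147Traceback (most recent call last):
  File "<stdin>", line 12, in <module>
  File "h.py", line 24, in blob
    i=1+st[1:,4].argmax(); return l==i
        ~~~~~~~~~~~~~~~^^
ValueError: attempt to get argmax of an empty sequence
```

```bash
sed -i 's/i=1+st\[1:,4\].argmax()/i=1+st[1:,4].argmax() if n>1 else 1/' h.py; python3 - <<'E'
from h import *
T,Sc=camera_info("top"),camera_info("scene")
t=cv2.imread("pics/top0.png"); s=cv2.imread("pics/scene1.png")
Pt=cloud(T,cv2.medianBlur(np.load("pics/top0.npy"),3)); Z=Pt[...,2]*1000
Ps=cloud(Sc,cv2.medianBlur(np.load("pics/scene1.npy"),3))
ht,hs=[cv2.split(cv2.cvtColor(x,cv2.COLOR_BGR2HSV)) for x in(t,s)]
cen=lambda b:np.argwhere(b)[:,::-1].mean(0)
for th in(60,75):
    bt=blob((ht[2]<th).astype(np.uint8),(275,272,305,298));bs=blob((hs[2]<th).astype(np.uint8),(280,280,315,312))
    a,b=cen(bt),cen(bs); print("clip",th,bt.sum(),bs.sum(),*tri(T,a,Sc,b),*rect(plane(T,np.argwhere(bt)[:,::-1],.01)[:,:2]))
q=Ps[285:312,285:315].reshape(-1,3); q=q[(q[:,2]>.006)&(q[:,2]<.045)&(abs(q[:,0]-.43)<.03)]
print("clip scene depth", len(q),np.percentile(q,[5,50,95],axis=0).round(4))
for th in(60,75,85):
    bm=blob((ht[2]<th).astype(np.uint8),(455,265,530,340)); print("marker",th,bm.sum(),*rect(plane(T,np.argwhere(bm)[:,::-1],.012)[:,:2]),np.percentile(Z[bm],[50,90]))
wt,ws=[((h[0]<25)&(h[1]>60)&(h[2]>90)) for h in(ht,hs)]
for n,win in(("etray",(215,165,280,240)),("ctray",(325,170,390,245)),("ptray",(415,165,515,250))):
    b=blob(wt.astype(np.uint8),win); m=b&(Z>17)
    print(n,m.sum(),*rect(Pt[m][:,:2]))
    ap=cv2.approxPolyDP(cv2.convexHull(np.argwhere(b)[:,::-1].astype(np.int32)),5,True).reshape(-1,2)
    print(" corners",(1000*plane(T,ap,.0255)[:,:2]).round(0).tolist(), ap.tolist())
    c=Ps[ws]; c=c[np.linalg.norm(c[:,:2]-Pt[m][:,:2].mean(0),axis=1)<.09]
    if len(c): print(" scene z pct",len(c),np.percentile(c[:,2],[5,50,95]).round(4),*rect(c[c[:,2]>.017][:,:2]))
print(telemetry.sense()["tool_pos"])
E
```

```text
** On entry to DLASCL parameter number  4 had an illegal value
 ** On entry to DLASCL parameter number  4 had an illegal value
 ** On entry to DLASCL parameter number  4 had an illegal value
 ** On entry to DLASCL parameter number  4 had an illegal value
 ** On entry to DLASCL parameter number  5 had an illegal value
 ** On entry to DLASCL parameter number  4 had an illegal value<stdin>:7: RuntimeWarning: Mean of empty slice.
  ret = um.true_divide(
Traceback (most recent call last):
  File "h.py", line 15, in tri
    s=np.linalg.lstsq(np.c_[d1,-d2],o2-o1,rcond=None)[0]; a,b=o1+s[0]*d1,o2+s[1]*d2
      ~~~~~~~~~~~~~~~^^^^^^^^^^^^^^^^^^^^^^^^^^^^^^^^
numpy.linalg.LinAlgError: SVD did not converge in Linear Least Squares
```

```bash
python3 - <<'E'
from h import *
T,Sc=camera_info("top"),camera_info("scene")
t=cv2.imread("pics/top0.png"); s=cv2.imread("pics/scene1.png")
Pt=cloud(T,cv2.medianBlur(np.load("pics/top0.npy"),3)); Z=Pt[...,2]*1000
Ps=cloud(Sc,cv2.medianBlur(np.load("pics/scene1.npy"),3))
ht,hs=[cv2.split(cv2.cvtColor(x,cv2.COLOR_BGR2HSV)) for x in(t,s)]
cen=lambda b:np.argwhere(b)[:,::-1].mean(0)
w=hs[2][285:312,285:315]; print("sceneV",np.percentile(w,[0,5,10,20,50]), np.percentile(ht[2][272:298,275:305],[0,5,10,20,50]))
for th in(60,75):
    bt=blob((ht[2]<th).astype(np.uint8),(275,272,305,298));bs=blob((hs[2]<th+15).astype(np.uint8),(280,280,315,312))
    print("clip",th,bt.sum(),bs.sum(),*rect(plane(T,np.argwhere(bt)[:,::-1],.01)[:,:2]))
    if bs.any(): print(tri(T,cen(bt),Sc,cen(bs)))
q=Ps[285:312,285:315].reshape(-1,3); q=q[(q[:,2]>.006)&(q[:,2]<.045)&(abs(q[:,0]-.43)<.03)]
print("clip scene depth", len(q),np.percentile(q,[5,50,95],axis=0).round(4).tolist())
for th in(60,75,85):
    bm=blob((ht[2]<th).astype(np.uint8),(455,265,530,340)); print("marker",th,bm.sum(),*rect(plane(T,np.argwhere(bm)[:,::-1],.012)[:,:2]),np.percentile(Z[bm],[50,90]))
wt,ws=[((h[0]<25)&(h[1]>60)&(h[2]>90)) for h in(ht,hs)]
for n,win in(("etray",(215,165,280,240)),("ctray",(325,170,390,245)),("ptray",(415,165,515,250))):
    b=blob(wt.astype(np.uint8),win); m=b&(Z>17)
    print(n,m.sum(),*rect(Pt[m][:,:2]))
    ap=cv2.approxPolyDP(cv2.convexHull(np.argwhere(b)[:,::-1].astype(np.int32)),5,True).reshape(-1,2)
    print(" corners",(1000*plane(T,ap,.0255)[:,:2]).round(0).tolist(), ap.tolist())
    c=Ps[ws]; c=c[np.linalg.norm(c[:,:2]-Pt[m][:,:2].mean(0),axis=1)<.09]
    if len(c): print(" scene z pct",len(c),np.percentile(c[:,2],[5,50,95]).round(4),*rect(c[c[:,2]>.017][:,:2]))
print(telemetry.sense()["tool_pos"])
E
```

```text
sceneV [ 66.   68.   72.  113.8 173. ] [ 43.   56.   61.9  99.  125. ]
clip 60 63 94 [428.4  85. ] -1.552 [26.9 12.4]
(array([ 4.30334985e-01,  8.45414560e-02, -3.69876451e-05]), np.float64(0.001515420924522984))
clip 75 111 127 [428.4  85.1] -1.552 [31.  16.5]
(array([0.42930769, 0.08574009, 0.00201263]), np.float64(0.001129327177769792))
clip scene depth 146 [[0.4214, 0.0731, 0.0066], [0.4253, 0.0876, 0.013], [0.4333, 0.1006, 0.017]]
marker 60 244 [ 402.5 -323.2] 0.705 [120.4  14.7] [18.79114013 20.63643673]
marker 75 474 [ 403.4 -321.9] 0.713 [126.   17.4] [18.8251567  20.50690031]
marker 85 539 [ 404.2 -321.5] 0.704 [130.   19.5] [18.47415874 20.45873286]
etray 310 [600.8 182.6] 0.254 [111.4  91. ]
 corners [[555.0, 126.0], [536.0, 210.0], [641.0, 239.0], [664.0, 156.0]] [[272, 223], [231, 231], [220, 182], [260, 172]]
 scene z pct 1998 [0.0079 0.0108 0.0257] [600.9 185.3] 0.255 [112.4  90.3]
ctray 314 [592.6 -53.8] -0.169 [110.8  90.1]
 corners [[637.0, -105.0], [529.0, -85.0], [547.0, -0.0], [652.0, -19.0]] [[384, 187], [374, 237], [333, 228], [343, 179]]
 scene z pct 1637 [0.0081 0.0108 0.0251] [593.3 -51. ] -0.178 [113.4  90.3]
ptray 612 [ 593.7 -275.3] -1.487 [172.1 134.3]
 corners [[535.0, -364.0], [519.0, -194.0], [649.0, -183.0], [665.0, -353.0]] [[510, 237], [427, 243], [421, 182], [502, 176]]
 scene z pct 31 [0.0063 0.0146 0.0241] [ 653.3 -216.7] -0.898 [12.6  5.4]
[ 0.41993238 -0.09765773  0.12229739]
```

The tray rims come out at 172×134, 111×90 and 111×91 mm, with rims near 25.5 mm, floors near 8–10 mm and strays about 12, 20 and 13 mm high. All of these match the text. Now I'll grasp yellow.

```bash
python3 -m pendant '[0,0,-0.96,0,0,0,-0.96,0,0,0,-0.96,0,0,0,-0.96,0,0,0,0,0,0,0,0,0,0,0,0,0]'; python3 -m pendant '[0,0,0,0,0,0,0,0,0,0,0,0,0,0,0,0,0,0,0,0,0,0,0,0]' 0 40
```

```text
t: 2.37
tool_pos: [0.4205, -0.0993, 0.0282]
tool_rot: [1.984, 2.434, 0.0]
ft_force: [0.2, -0.5, 0.3]
width: 0.586
gripper_force: 0.0
t: 2.87
tool_pos: [0.4205, -0.0988, 0.0278]
tool_rot: [1.983, 2.435, 0.0]
ft_force: [-3.7, 0.4, 11.1]
width: 0.157
gripper_force: 39.0
```

Closed at 13.4 mm with 11 N upward, so the pads sit on the upper edge. I'll regrip 3 mm lower.

```bash
python3 -m pendant '[0,0,0,0,0,0,0,0,0,0,-0.06,0,0,0,-0.06,0,0,0,0,0]' 40; python3 -m pendant '[0,0,0,0,0,0,0,0,0,0,0,0,0,0,0,0,0,0,0,0,0,0,0,0]' 0 40
```

```text
t: 3.28
tool_pos: [0.4198, -0.0984, 0.0234]
tool_rot: [-1.983, -2.436, 0.0]
ft_force: [-0.3, -1.0, 0.4]
width: 0.465
gripper_force: 0.0
t: 3.78
tool_pos: [0.4201, -0.0985, 0.0239]
tool_rot: [1.984, 2.436, -0.0]
ft_force: [-1.2, 0.7, 4.4]
width: 0.157
gripper_force: 39.5
```

```bash
python3 -m pendant '[0,0,0.8,0,0,0,1,0,0,0,1,0,0,0,0.2,0,0.87,-0.88,0,-0.015,0.87,-0.88,0,-0.015,0.87,-0.88,0,-0.015,0.87,-0.88,0,-0.015,0.87,-0.88,0,-0.015,0.87,-0.88,0,-0.015,0.87,-0.88,0,-0.015,0.87,-0.88,0,-0.015]'; python3 -m pendant '[0,0,0,0,0,0,0,0]'
python3 - <<'E'
from h import *
for n in("scene","top"):
    p,d=get_image(n); cv2.imwrite(f"pics/{n}2.png",p); np.save(f"pics/{n}2.npy",d)
cv2.imwrite("pics/c2.png",np.hstack([cv2.resize(cv2.imread("pics/scene2.png")[150:330,240:430],(400,379)),cv2.resize(cv2.imread("pics/top2.png")[140:330,340:540],(400,380))[:379]]))
E
```

```text
t: 4.78
tool_pos: [0.5948, -0.2756, 0.0979]
tool_rot: [-2.127, -2.311, 0.0]
ft_force: [-0.2, 0.4, -0.3]
width: 0.159
gripper_force: 39.1
t: 4.95
tool_pos: [0.5942, -0.2752, 0.0972]
tool_rot: [-2.126, -2.311, 0.001]
ft_force: [-0.2, 0.4, 0.1]
width: 0.156
gripper_force: 39.2
```

View pics/c2.png

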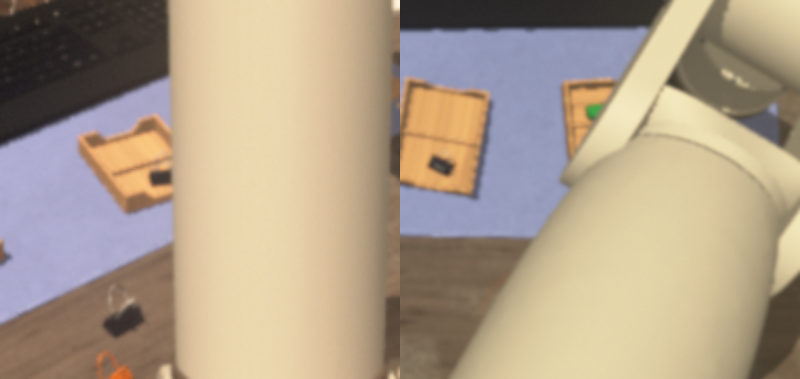

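The arm hides the held highlighter in both views, but the grip width and force confirm it is held. Lowering now.

```bash
python3 -m pendant '[0,0,-0.85,0,0,0,-0.85,0,0,0,-0.6,0,0,0,-0.25,0,0,0,0,0,0,0,0,0,0,0,0,0]'
```

```text
t: 5.63
tool_pos: [0.5944, -0.2745, 0.0364]
tool_rot: [2.125, 2.312, 0.0]
ft_force: [0.6, 0.4, 0.0]
width: 0.157
gripper_force: 39.2
```

```bash
python3 -m pendant '[0,0,-0.04,0,0,0,-0.04,0,0,0,0,0,0,0,0,0]'; python3 -m pendant '[0,0,0,0,0,0,0,0]'
```

```text
t: 5.97
tool_pos: [0.5941, -0.2745, 0.0332]
tool_rot: [2.126, 2.313, -0.0]
ft_force: [-0.8, 0.1, 0.6]
width: 0.153
gripper_force: 39.2
t: 6.13
tool_pos: [0.5941, -0.2745, 0.0331]
tool_rot: [2.126, 2.313, -0.0]
ft_force: [-0.1, -1.1, 0.3]
width: 0.159
gripper_force: 39.2
```

```bash
python3 -m pendant '[0,0,0,0,0,0,0,0,0,0,0,0,0,0,0,0,0,0,0.5,0,0,0,1,0,0,0,1,0,0,0,0.5,0]' 30; python3 -m pendant '[-0.95,-0.235,0,-0.119,-0.95,-0.235,0,-0.119,-0.95,-0.235,0,-0.119,-0.95,-0.235,0,-0.119,-0.95,-0.235,0,-0.119,-0.95,-0.235,0,-0.119,-0.95,-0.235,0,-0.119,-0.95,-0.235,0,-0.119,0,0,0,0,0,0,0,0]' 50
python3 - <<'E'
from h import *
for n in("scene","top"):
    p,d=get_image(n); cv2.imwrite(f"pics/{n}3.png",p); np.save(f"pics/{n}3.npy",d)
cv2.imwrite("pics/c3.png",np.hstack([cv2.resize(cv2.imread("pics/scene3.png")[150:340,320:520],(400,380)),cv2.resize(cv2.imread("pics/top3.png")[150:340,340:540],(400,380))]))
print([telemetry.sense()["tool_pos"] for _ in range(1)])
E
```

```text
t: 6.8
tool_pos: [0.5949, -0.2749, 0.1121]
tool_rot: [2.124, 2.31, 0.001]
ft_force: [0.8, -0.2, 1.0]
width: 0.35
gripper_force: 0.0
t: 7.63
tool_pos: [0.4034, -0.3219, 0.1087]
tool_rot: [2.95, 1.079, 0.001]
ft_force: [0.9, -0.2, 0.2]
width: 0.586
gripper_force: 0.0
[array([ 0.40448508, -0.32155251,  0.10841991])]
```

View pics/c3.png

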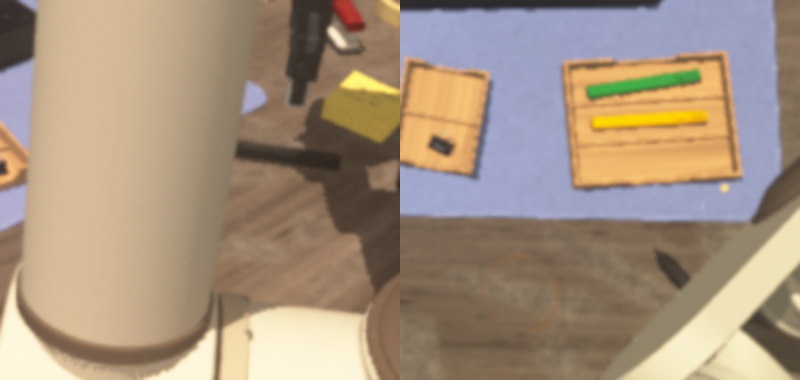

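Yellow lies along the middle lane (650,120 in the right crop) beside the untouched green. The left crop shows the marker's end on the desk below the gripper. Grasping the marker.

```bash
python3 - <<'E'
from h import *
Sc=camera_info("scene"); P=cloud(Sc,np.load("pics/scene3.npy")); V=cv2.imread("pics/scene3.png").max(2)
b=blob((V<75).astype(np.uint8),(438,215,495,240)); print("marker end, scene view",b.sum(),np.percentile(P[b],[10,50,90],axis=0).round(3).tolist())
E
python3 -m pendant '[0,0,-0.8,0,0,0,-0.8,0,0,0,-0.8,0,0,0,-0.84,0,0,0,0,0,0,0,0,0,0,0,0,0]'; python3 -m pendant '[0,0,0,0,0,0,0,0,0,0,0,0,0,0,0,0,0,0,0,0,0,0,0,0]' 0 40
```

```text
marker end, scene view 469 [[0.357, -0.361, 0.0], [0.382, -0.332, 0.013], [0.423, -0.296, 0.019]]
t: 8.32
tool_pos: [0.4048, -0.3217, 0.0281]
tool_rot: [2.948, 1.083, 0.001]
ft_force: [-0.2, -1.2, 1.1]
width: 0.585
gripper_force: 0.0
t: 8.82
tool_pos: [0.4045, -0.3218, 0.0282]
tool_rot: [2.948, 1.081, 0.001]
ft_force: [-0.7, 2.6, 8.7]
width: 0.205
gripper_force: 39.6
```

```bash
python3 -m pendant '[0,0,0.8,0,0,0,0.8,0,0,0,0.8,0,0,0,0.8,0,0.73,0.215,0,0.119,0.73,0.215,0,0.119,0.73,0.215,0,0.119,0.73,0.215,0,0.119,0.73,0.215,0,0.119,0.73,0.215,0,0.119,0.73,0.215,0,0.119,0.73,0.215,0,0.119]'; python3 -m pendant '[0,0,0,0,0,0,-0.8,0,0,0,-0.8,0,0,0,-0.8,0,0,0,0,0,0,0,0,0]'
```

```text
t: 9.82
tool_pos: [0.551, -0.2782, 0.1075]
tool_rot: [2.119, 2.319, 0.0]
ft_force: [-0.3, -0.1, 0.6]
width: 0.205
gripper_force: 39.4
t: 10.32
tool_pos: [0.5495, -0.2784, 0.047]
tool_rot: [-2.126, -2.311, 0.0]
ft_force: [0.4, -0.3, 0.6]
width: 0.205
gripper_force: 39.4
```

```bash
python3 -m pendant '[0,0,-0.2,0,0,0,-0.2,0,0,0,-0.08,0,0,0,0,0,0,0,0,0]'; python3 -m pendant '[0,0,0,0,0,0,0,0,0,0,0,0,0,0,0,0,0,0,0.5,0,0,0,1,0,0,0,1,0,0,0,0.5,0]' 32
```

```text
t: 10.73
tool_pos: [0.5503, -0.2787, 0.0357]
tool_rot: [2.126, 2.312, 0.0]
ft_force: [-0.2, 0.4, 4.3]
width: 0.205
gripper_force: 40.0
t: 11.4
tool_pos: [0.5508, -0.2789, 0.1139]
tool_rot: [2.124, 2.31, 0.001]
ft_force: [-0.3, 0.3, 0.8]
width: 0.373
gripper_force: 0.0
```

```bash
python3 -m pendant '[-0.325,0.97,0,-0.005,-0.325,0.97,0,-0.005,-0.325,0.97,0,-0.005,-0.325,0.97,0,-0.005,-0.325,0.97,0,-0.005,-0.325,0.97,0,-0.005,-0.325,0.97,0,-0.005,-0.325,0.97,0,-0.005,-0.325,0.97,0,-0.005,-0.325,0.97,0,-0.005,-0.325,0.97,0,-0.005,-0.325,0.97,0,-0.005]' 50;  python3 -m pendant '[-0.325,0.97,0,-0.005,-0.325,0.97,0,0,-0.325,0.97,0,0,0,0,0,0,0,0,0,0]'
python3 - <<'E'
from h import *
for n in("scene","top"):
    p,d=get_image(n); cv2.imwrite(f"pics/{n}4.png",p); np.save(f"pics/{n}4.npy",d)
cv2.imwrite("pics/c4.png",np.hstack([cv2.resize(cv2.imread("pics/scene4.png")[190:380,180:380],(400,380)),cv2.resize(cv2.imread("pics/top4.png")[150:340,340:540],(400,380))]))
E
```

```text
t: 12.4
tool_pos: [0.452, 0.0136, 0.1105]
tool_rot: [2.195, 2.247, 0.0]
ft_force: [0.7, -0.2, 0.7]
width: 0.587
gripper_force: 0.0
t: 12.82
tool_pos: [0.4279, 0.0861, 0.1104]
tool_rot: [2.197, 2.245, 0.0]
ft_force: [0.2, -0.4, 0.3]
width: 0.582
gripper_force: 0.0
```

View pics/c4.png

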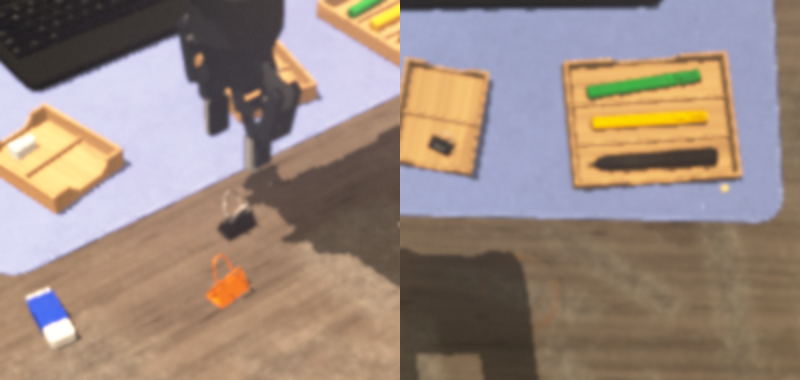

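The marker sits in the near lane (655,160 in the right crop). In the left crop the black clip (237,220) is under the open gripper and the orange one is well clear. Grasping the clip.

```bash
python3 -m pendant '[0,0,-0.85,0,0,0,-0.85,0,0,0,-0.85,0,0,0,-0.83,0,0,0,0,0,0,0,0,0]' 50; python3 -m pendant '[0,0,0,0,0,0,0,0,0,0,0,0,0,0,0,0,0,0,0,0,0,0,0,0]' 0 40
```

```text
t: 13.42
tool_pos: [0.428, 0.0846, 0.0253]
tool_rot: [-2.201, -2.24, 0.002]
ft_force: [0.9, -0.2, 0.2]
width: 0.589
gripper_force: 0.0
t: 13.92
tool_pos: [0.4289, 0.0852, 0.0265]
tool_rot: [2.199, 2.242, 0.002]
ft_force: [-1.6, -1.7, 9.4]
width: 0.127
gripper_force: 36.5
```

The width (~12 mm) shows a tapered body, so I'll regrip 3 mm lower for a safer hold.

```bash
python3 -m pendant '[0,0,0,0,0,0,0,0,0,0,-0.06,0,0,0,-0.06,0,0,0,0,0]' 40; python3 -m pendant '[0,0,0,0,0,0,0,0,0,0,0,0,0,0,0,0,0,0,0,0,0,0,0,0]' 0 50;  python3 -m pendant '[0,0,0.2,0,0,0,0.4,0,0,0,0.4,0,0,0,0,0,0,0,0,0]'
python3 - <<'E'
from h import *
for n in("scene",):
    p,d=get_image(n); cv2.imwrite(f"pics/{n}5.png",p)
cv2.imwrite("pics/c5.png",cv2.resize(p[220:340,230:350],(480,480)))
E
```

```text
t: 14.33
tool_pos: [0.428, 0.0853, 0.0222]
tool_rot: [-2.2, -2.242, 0.001]
ft_force: [0.2, -0.1, -0.8]
width: 0.465
gripper_force: 0.0
t: 14.83
tool_pos: [0.4282, 0.0853, 0.0228]
tool_rot: [-2.2, -2.242, 0.0]
ft_force: [-3.9, -0.8, 6.7]
width: 0.162
gripper_force: 58.7
t: 15.25
tool_pos: [0.4286, 0.0853, 0.0483]
tool_rot: [2.199, 2.242, 0.002]
ft_force: [-0.4, 0.0, -0.6]
width: 0.158
gripper_force: 49.9
```

View pics/c5.png

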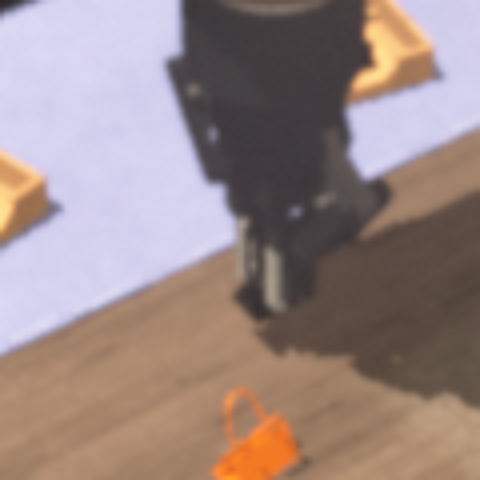

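The clip is held and lifted (dark body between the fingers at (275,290)), and the orange one is untouched. Carrying it to the far pocket of the clip tray.

```bash
python3 -m pendant '[0,0,0.8,0,0,0,0.8,0,0,0,0.8,0,0.85,-0.63,0,-0.021,0.85,-0.63,0,-0.021,0.85,-0.63,0,-0.021,0.85,-0.63,0,-0.021,0.85,-0.63,0,-0.021,0.85,-0.63,0,-0.021,0.85,-0.63,0,-0.021,0.85,-0.63,0,-0.021,0.83,-0.65,0,-0.023]'; python3 -m pendant '[0,0,0,0,0,0,-0.8,0,0,0,-0.8,0,0,0,-0.8,0,0,0,-0.4,0,0,0,0,0,0,0,0,0]'
```

```text
t: 16.3
tool_pos: [0.6197, -0.0578, 0.1067]
tool_rot: [-2.404, -2.021, 0.001]
ft_force: [0.4, -0.2, 0.2]
width: 0.157
gripper_force: 50.0
t: 16.88
tool_pos: [0.6188, -0.0569, 0.0375]
tool_rot: [-2.403, -2.022, 0.001]
ft_force: [0.7, -0.4, 0.2]
width: 0.156
gripper_force: 50.0
```

```bash
python3 -m pendant '[0,0,-0.12,0,0,0,-0.12,0,0,0,0,0,0,0,0,0]'; python3 -m pendant '[0,0,0,0,0,0,0,0,0,0,0,0,0,0,0.08,0,0,0,0.08,0,0,0,0,0]' 20; python3 -m pendant '[0,0,0,0,0,0,0,0,0,0,0.2,0,0,0,0.6,0,0,0,1,0,0,0,1,0,0,0,0.2,0]' 34
```

```text
t: 17.22
tool_pos: [0.6191, -0.057, 0.032]
tool_rot: [2.404, 2.022, 0.001]
ft_force: [0.7, 1.1, 0.5]
width: 0.155
gripper_force: 50.0
t: 17.72
tool_pos: [0.6192, -0.057, 0.0361]
tool_rot: [2.404, 2.022, 0.001]
ft_force: [0.8, 0.9, -0.9]
width: 0.233
gripper_force: 0.0
t: 18.3
tool_pos: [0.6203, -0.0573, 0.1151]
tool_rot: [2.401, 2.02, 0.005]
ft_force: [1.1, 0.7, 0.0]
width: 0.396
gripper_force: 0.0
```

```bash
python3 -m pendant '[-0.55,0.95,0,0.115,-0.55,0.95,0,0.115,-0.55,0.95,0,0.115,-0.55,0.95,0,0.115,-0.55,0.95,0,0.115,-0.55,0.95,0,0.115,-0.55,0.95,0,0.115,-0.55,0.95,0,0.115,-0.55,0.95,0,0.115,-0.55,0.95,0,0.115,-0.55,0.95,0,0.115,-0.55,0.95,0,0.115]' 50;  python3 -m pendant '[-0.55,0.95,0,0.115,-0.55,0.95,0,0.115,0,0,0,0,0,0,0,0]'
python3 - <<'E'
from h import *
for n in("scene","top"):
    p,d=get_image(n); cv2.imwrite(f"pics/{n}6.png",p); np.save(f"pics/{n}6.npy",d)
cv2.imwrite("pics/c6.png",np.hstack([cv2.resize(cv2.imread("pics/scene6.png")[190:380,160:360],(400,380)),cv2.resize(cv2.imread("pics/top6.png")[150:340,180:380],(400,380))]))
T=camera_info("top"); t=cv2.imread("pics/top0.png"); Z=cloud(T,cv2.medianBlur(np.load("pics/top0.npy"),3))[...,2]
b=blob((Z>.006).astype(np.uint8),(183,262,215,308)); print(b.sum(),*rect(plane(T,np.argwhere(b)[:,::-1],.0125)[:,:2]))
E
```

```text
t: 19.3
tool_pos: [0.453, 0.2291, 0.1107]
tool_rot: [0.558, 3.091, 0.0]
ft_force: [0.4, 0.4, -0.4]
width: 0.585
gripper_force: 0.0
t: 19.63
tool_pos: [0.4258, 0.2764, 0.1106]
tool_rot: [0.205, 3.135, -0.0]
ft_force: [0.2, -0.6, 0.1]
width: 0.586
gripper_force: 0.0
315 [427.2 275.4] -0.111 [55.7 24.4]
```

View pics/c6.png

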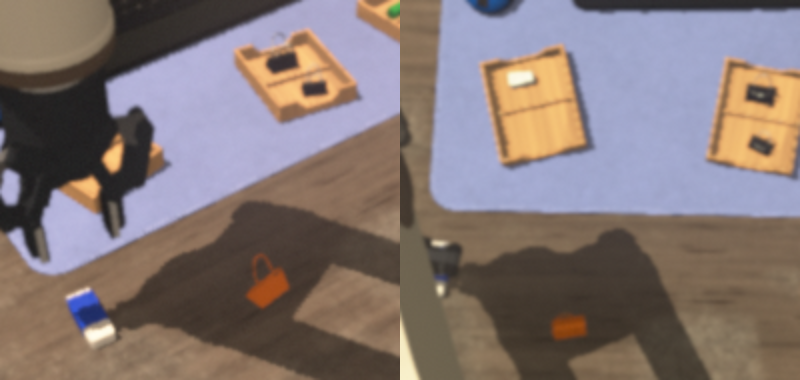

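The big clip stands in its pocket (760,95 in the right crop) with the small one untouched. The eraser refines to (427, 275) mm, 56×24 mm, angle −0.11.

```bash
python3 -m pendant '[0.04,-0.03,-0.85,0.02,0,0,-0.85,0,0,0,-0.85,0,0,0,-0.85,0,0,0,0,0,0,0,0,0]'; python3 -m pendant '[0,0,0,0,0,0,0,0,0,0,0,0,0,0,0,0,0,0,0,0]' 0 40;  python3 -m pendant '[0,0,0.4,0,0,0,0.8,0,0,0,1,0,0,0,1,0,0,0,0,0]'
```

```text
t: 20.23
tool_pos: [0.4275, 0.2739, 0.0252]
tool_rot: [-0.18, -3.135, 0.002]
ft_force: [0.2, -0.1, 0.4]
width: 0.584
gripper_force: 0.0
t: 20.65
tool_pos: [0.4282, 0.2749, 0.0271]
tool_rot: [0.177, 3.134, 0.001]
ft_force: [-0.9, -2.0, 7.7]
width: 0.237
gripper_force: 38.9
t: 21.07
tool_pos: [0.4293, 0.2757, 0.1114]
tool_rot: [0.177, 3.13, 0.005]
ft_force: [1.2, 0.5, 0.7]
width: 0.237
gripper_force: 39.3
```

```bash
python3 -m pendant '[0.59,-0.39,0,-0.12,0.59,-0.39,0,-0.12,0.59,-0.39,0,-0.12,0.59,-0.39,0,-0.12,0.59,-0.39,0,-0.12,0.59,-0.39,0,-0.12,0.59,-0.39,0,-0.12,0.59,-0.39,0,-0.12,0.59,-0.39,0,-0.12,0.59,-0.39,0,-0.12]'; python3 -m pendant '[0,0,0,0,0,0,-0.8,0,0,0,-0.8,0,0,0,-0.8,0,0,0,0,0,0,0,0,0]'
```

```text
t: 21.9
tool_pos: [0.5757, 0.1768, 0.1066]
tool_rot: [1.924, 2.483, 0.001]
ft_force: [0.1, -0.6, 0.3]
width: 0.239
gripper_force: 39.3
t: 22.4
tool_pos: [0.5744, 0.1774, 0.0458]
tool_rot: [-1.915, -2.489, 0.001]
ft_force: [-0.1, 0.6, 0.9]
width: 0.237
gripper_force: 39.3
```

```bash
python3 -m pendant '[0,0,-0.2,0,0,0,-0.2,0,0,0,-0.04,0,0,0,0,0,0,0,0,0]'; python3 -m pendant '[0,0,0,0,0,0,0,0,0,0,0,0,0,0,0,0,0,0,0.5,0,0,0,1,0,0,0,1,0,0,0,0.5,0]' 34;  python3 -m pendant '[-0.7,-1,0.2,0,-0.7,-1,0.2,0,-0.7,-1,0.2,0,-0.7,-1,0.2,0,-0.7,-1,0.2,0,-0.7,-1,0.2,0,-0.7,-1,0.2,0,-0.7,-1,0.2,0,-0.4,-1,0.2,0,0,-1,0,0,0,-1,0,0,0,-1,0,0]'
python3 - <<'E'
from h import *
for n in("scene","top"):
    p,d=get_image(n); cv2.imwrite(f"pics/{n}7.png",p); np.save(f"pics/{n}7.npy",d)
cv2.imwrite("pics/c7.png",cv2.resize(cv2.imread("pics/top7.png")[155:335,190:530],(798,424)))
E
```

```text
t: 22.82
tool_pos: [0.575, 0.1773, 0.0349]
tool_rot: [1.917, 2.489, 0.0]
ft_force: [-0.4, -0.7, 0.2]
width: 0.234
gripper_force: 39.3
t: 23.48
tool_pos: [0.5758, 0.1775, 0.1134]
tool_rot: [1.916, 2.487, 0.004]
ft_force: [0.6, -0.5, 0.6]
width: 0.4
gripper_force: 0.0
t: 24.48
tool_pos: [0.4246, -0.124, 0.1553]
tool_rot: [1.917, 2.488, 0.0]
ft_force: [0.8, -0.3, -0.1]
width: 0.397
gripper_force: 0.0
```

View pics/c7.png

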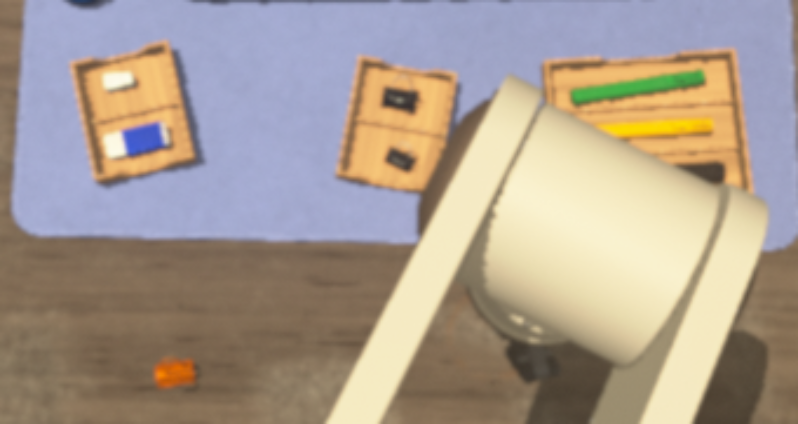

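View pics/scene7.png

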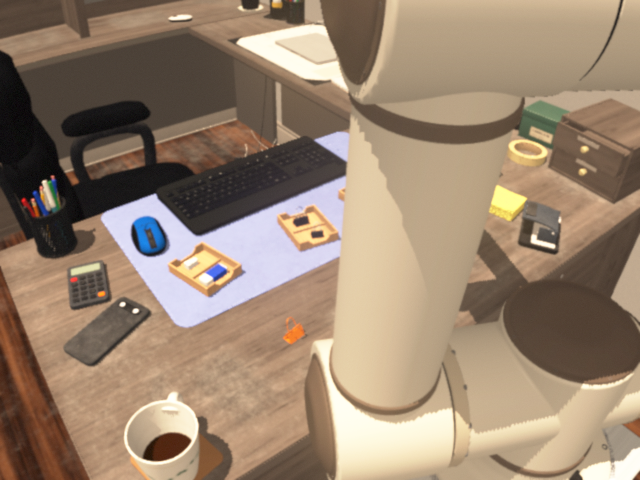

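All four strays are in their places, and the orange clip, green highlighter, small clip and sharpener are where they were. One height check that they lie flat before handing in.

```bash
python3 - <<'E'
from h import *
T=camera_info("top")
for f,n,win,fn,h in((4,"yellow",(430,195,500,220),lambda H,S,V:(H>20)&(H<32)&(S>180)&(V>150),.018),(4,"marker",(430,218,505,240),lambda H,S,V:V<75,.02),
  (7,"clip",(350,188,375,206),lambda H,S,V:V<75,.018),(7,"eraser",(230,202,268,226),lambda H,S,V:((H>105)&(S>170))|((S<50)&(V>170)),.02)):
    p=cv2.imread(f"pics/top{f}.png");P=cloud(T,cv2.medianBlur(np.load(f"pics/top{f}.npy"),3))
    b=blob(fn(*cv2.split(cv2.cvtColor(p,cv2.COLOR_BGR2HSV))).astype(np.uint8),win); uv=np.argwhere(b)[:,::-1]; q=plane(T,uv,h)[:,:2]; e=P[b]
    A=np.c_[q-q.mean(0),np.ones(len(q))]; c=np.linalg.lstsq(A,e[:,2],rcond=None)[0]
    print(n,b.sum(),*rect(q),"z",np.percentile(e[:,2],[10,50,90]).round(4),"tilt",c[:2].round(3))
E
```

```text
yellow 321 [ 594.3 -274.6] -1.492 [120.1  12.2] z [0.0185 0.0201 0.0216] tilt [ 0.022 -0.006]
marker 292 [ 549.  -279.4] -1.479 [123.2  13.8] z [0.0235 0.0265 0.0284] tilt [0.306 0.011]
clip 49 [616.1 -55.5] 1.419 [24.5 12.9] z [0.0103 0.0155 0.0221] tilt [0.152 0.038]
eraser 74 [570.2 196.7] 0.169 [22.1 15.9] z [0.0195 0.0206 0.0215] tilt [ 0.031 -0.048]
```

```bash
python3 -c "
from rig import r
print(r.close_job())"
```

```text
the job is handed in; nothing more can be done
None
```

I handed the job in at about 24.6 s: the yellow highlighter, black marker, big binder clip and eraser are each in their places on their tray floors, and the last pictures show nothing else moved; no verdict came back.

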